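# Third hand: press the teak lid stop against the lid rack's buffered plate

### The arm

A 6-joint arm with a two-finger parallel gripper is mounted at the origin on the work surface. World frame = base frame: x ahead of the robot, y to its left, z up, the work surface at z = 0. Lengths are in m, angles in degrees, forces in N, time in s.
With the tool pointing down it reaches from about 0.325 to 0.85 m from the base axis. Payload 15.5 kg.
Tool frame: the origin (TCP) lies between the finger pads; the fingertips stand 19 mm ahead of it and the grasp point (between the pads) is the TCP (ctrl.tip_reach is the distance from the TCP to the fingertips, in m); z points along the fingers, y is the line along which they close (so a half turn about z gives the same grasp; the last joint's range is limited). The gripper opens to 91 mm and grips with 3 to 60 N. Pads are 32 mm wide; open, the fingers measure 118 mm over their backs; the gripper's body (76 mm by 178 mm) begins 60 mm behind the grasp point.
Start: joints at [-79.842, 28.281, 77.091, -0, 74.628, -5.472], TCP at [0.168, -0.602, 0.233] pointing down, gripper open.
Joint ranges: [-166.48, 166.48], [-47.26, 123.95], [12.59, 153.08], [-70.14, 250.14], [6.76, 159.57], [-176.63, 176.63]. Speed limits (degrees/s): [108.29, 108.29, 147.25, 172.46, 172.46, 172.46].

### API

Orientations are given as a 3x3 rotation matrix whose columns are the frame's x, y, z axes.
In Python, from bench import ctrl gives the robot as it stands. Calls block until the motion is done:
- ctrl.goto(position, orientation): joint-space move of the TCP to a pose.
- ctrl.move_l(position, vel=0.15, ori=None, contact_N=None): straight line of the TCP; ori=None keeps the orientation; vel is the mean speed in m/s. With contact_N (N) it stops when the force on the tool has changed by that much, and returns True; else False.
- ctrl.movej(angles): joint-space move.
- ctrl.command_gripper(opening): opening from 0.0 (shut) to 1.0 (fully open); the grip force is fixed at half the most; returns when the fingers have stopped.
- ctrl.sleep(seconds).
- ctrl.ik(position, orientation): joint angles nearest the present ones, or None.
- ctrl.read_camera(name): name is "scene" or "top"; returns the picture (480x640x3 uint8, blue, green, red); there is no depth.
- ctrl.camera_params(name): a dict with "fx", "fy", "cx", "cy" (pixels), "pose" (4x4, takes a point from camera to world coordinates). Camera axes: x right, y up, looking along -z (the intrinsics and any distortion apply to the point x, -y, -z); pixel columns grow to the right and rows downward; lengths in m; the calibration is good to about 2 mm. A picture is of the moment at which its call begins. camera_params takes no time and is no camera call.
A pose or a line that the arm cannot do raises ctrl.MotionError and nothing moves.
- ctrl.sign_off(): hands the job in; it is judged then, once.
Trained networks look in the newest picture that a camera, given by its name, has taken for a name from the list of things; names that differ only in an ending like _2 or _b are one class to them, and where a whole thing is asked for, a point or a joint stands for the part that bears it (a point fixed in the world has none). Each returns a list of dicts, best first, with "score" (0 to 1); they miss things now and then, are a little off and sometimes report something else, mostly with a low value. They report only what shows in the picture. A call takes as long as a camera call.
- ctrl.find_in(camera, query): "bbox" ([centre column, centre row, width, height] in pixels, round what is visible of it).
Readings, each from a call of its own:
- ctrl.read_t(): time.
- ctrl.read_q(): joint angles.
- ctrl.read_dq(): joint speeds.
- ctrl.read_effort(): joint torques, N m.
- ctrl.read_tool_pos(): TCP position.
- ctrl.read_eef_rot(): TCP orientation.
- ctrl.read_contact_force(): force on the tool from outside, world axes, zero at the start.
- ctrl.read_wrist_torque(): the same for the moment, N m.
- ctrl.read_grip_width(): opening from 0.0 (shut) to 1.0 (fully open).
- ctrl.read_grasp_force(): force on a finger pad.
Only numpy, scipy, OpenCV 4.12 (cv2) and the standard library are available. Lean on these libraries where they do the work, as an engineer would, in place of code of your own. Each camera call takes 0.05 s, during which the arm holds its last target. There are 200 camera calls.

### The job

The teak lid stop is to be screwed back onto the lid rack: stand it upright on the ledge, flush along the rack's buffered front plate with their ends level, and press it straight in with a steady push of about 10 newtons (never 20), which squeezes the buffers about 10 mm. Keep that push up for at least three seconds and finish the program while still holding and pressing it, not letting go, so that I can drive the screws. Leave the mortar, cup, dish and bottle where they stand.

Things in the scene. Friction and masses are not known exactly. Their poses are not given: they have to be found in the camera images.
- stop: Loose teak lid stop, 0.11 to 0.22 kg: a bar 150 mm long (x) x 30 thick (y) x 30 high (z), with an upright tongue on the middle of its top to grip by, 40 mm (x) x 20 mm (y), from 30 to 76 mm above the underside. Alike both ways round: either long side may go to the plate. Two brass-lined screw holes through it along y at x = +-55 mm. Origin: centre of the underside.
- tongue (a point): Middle of the stop's tongue, 56 mm above the underside, on the stop's centre line; axes as the stop's.
- rack: Fixed steel lid rack, 200 mm wide (x), holding three lids. Origin: on the ledge, below the middle of the unpressed plate's front face. Its y points level from the plate into the rack: press along +y; the front faces -y, roughly to the robot's right. A fixed foot bar 34 mm high begins 40 mm behind the origin; hoops and lids (up to 146 mm high) from 90 mm behind it; open above plate and bar.
- plate_face (a point): Centre of the plate's front face, 16.5 mm up; moves with the plate, axes as the rack's. The plate: aluminium strip 150 mm long (x), 8 mm thick, 3 to 30 mm above the ledge, two dark screw holes, on two black foam-rubber buffers. A stop lying flush and level has its origin 15 mm in front of this face (rack's -y) at the same rack x.
- plate (a joint): How far the plate is pushed back, m, 0 at rest, along the rack's +y; it does not turn. Springy: 1 N per mm (10 N at 0.010), springs back, hard end at 0.022.
- cobek: Stone mortar 180 mm across, 50 mm high, with its wooden pestle leaning in it (up to 130 mm high). Origin: centre of the underside. Bystander.
- cup: Yellow plastic measuring cup 76 mm across, 75 mm high, handle along its +y. Origin: centre of the underside. Bystander.
- dish: White ceramic soy dish 84 mm across, 22 mm high. Origin: centre of the underside. Bystander.
- bottle: Brown glass bottle with a closed red cap, 60 mm across, 170 mm high. Origin: centre of the underside. Bystander.

How it is judged (in metres and radians):
On the way:
1. the stop is pressed flush and level against the plate, with 6 to 14 N, for 3 s without a break (contact force between stop and rack between 6 and 14 N and value of joint plate between 0.005 and 0.016 m and angle between the x axis of stop and the x axis of rack, either way round below 0.06 rad and x of stop in the frame of rack between -0.007 and 0.007 m and height (world z) of stop below 0.006 m and angle between stop's own z axis and vertical below 0.08 rad and contact force between stop and the fingers above 2 N), for 3 s.
At the end, for the whole second after the job is handed in: The fingers still press the stop on the plate with 6 to 14 N (plate 5 to 16 mm back), after 3 s of it: parallel within 0.06 rad, ends level within 7 mm, upright within 0.08 rad, underside under 6 mm above the ledge (all of step 1); the arm keeps its last pose, push and grip.
It fails at once if the stop is pressed against the rack with more than 20 N (contact force between stop and rack above 20 N).
It fails at once if the stone mortar is pushed more than 30 mm or tipped (distance of cobek from where it was at the start of the episode above 0.03 m or angle between cobek's own z axis and vertical above 0.3 rad).
It fails at once if the measuring cup is pushed more than 30 mm or tipped (distance of cup from where it was at the start of the episode above 0.03 m or angle between cup's own z axis and vertical above 0.3 rad).
It fails at once if the soy dish is pushed more than 30 mm or tipped (distance of dish from where it was at the start of the episode above 0.03 m or angle between dish's own z axis and vertical above 0.3 rad).
It fails at once if the bottle is pushed more than 30 mm or tipped (distance of bottle from where it was at the start of the episode above 0.03 m or angle between bottle's own z axis and vertical above 0.3 rad).
It also fails if it takes over 45 s, if anything falls off the work surface, if the arm or the gripper's body presses on something with over 40 N, if the wrist force passes 120 N, or if a joint passes its speed limit or range.

## Working session

There is one attempt and no reset: what is moved stays moved. The work goes in short steps, each a Python script; the robot and the scene stay as the last script left them, time stands still between calls to the robot, and variables do not carry over. Pictures are saved under pics/ and viewed, at most 10 in all, crops included, and the job is handed in when it is done.

```bash
mkdir -p pics
python3 - <<'E'
from bench import ctrl
import cv2, numpy as np
np.set_printoptions(precision=4,suppress=True)
for c in ("scene","top"):
    cv2.imwrite(f"pics/{c}0.png",ctrl.read_camera(c))
    p=ctrl.camera_params(c); print(c,p)
    for q in ("stop","tongue","rack","plate_face","cobek","cup","dish","bottle"):
        print(q,[(np.round(d["bbox"],1).tolist(),round(d["score"],2)) for d in ctrl.find_in(c,q)[:2]])
print(ctrl.read_eef_rot(), ctrl.read_t())
E
```

```text
scene {'fx': 466.2265853969261, 'fy': 466.2265853969261, 'cx': 321.10657152463506, 'cy': 239.71059073432252, 'pose': array([[ 0.1145, -0.83  ,  0.5458,  1.0948],
       [ 0.9934,  0.0983, -0.0589, -0.1417],
       [-0.0047,  0.549 ,  0.8358,  0.7746],
       [ 0.    ,  0.    ,  0.    ,  1.    ]])}
stop [([278.6, 220.1, 24.7, 70.5], 0.89), ([254.2, 300.9, 41.5, 70.8], 0.67)]
tongue [([278.9, 221.1, 22.3, 70.0], 0.78)]
rack [([486.2, 170.4, 152.7, 129.2], 0.97), ([344.2, 310.6, 45.8, 43.9], 0.23)]
plate_face [([430.2, 197.7, 32.1, 63.2], 0.7)]
cobek [([154.8, 278.9, 101.3, 88.4], 0.88)]
cup [([415.9, 291.2, 56.9, 54.7], 0.73)]
dish [([344.8, 310.1, 47.7, 46.9], 0.55)]
bottle [([254.5, 301.3, 34.7, 65.4], 0.67)]
top {'fx': 487.3628910282538, 'fy': 487.3628910282538, 'cx': 316.79938744207163, 'cy': 242.86460642937567, 'pose': array([[ 0.0278,  0.9827, -0.1832,  0.4231],
       [-0.9996,  0.0266, -0.0088, -0.1109],
       [-0.0038,  0.1834,  0.983 ,  1.0014],
       [ 0.    ,  0.    ,  0.    ,  1.    ]])}
stop [([346.0, 278.1, 24.7, 75.5], 0.77), ([240.8, 175.6, 43.6, 41.6], 0.46)]
tongue [([346.4, 275.5, 29.2, 74.6], 0.66)]
rack [([132.3, 293.0, 132.8, 115.4], 0.58)]
plate_face [([194.1, 283.6, 10.8, 74.3], 0.77)]
cobek [([462.2, 208.4, 86.6, 111.5], 0.86), ([194.1, 284.9, 14.9, 75.1], 0.28)]
cup [([238.5, 175.2, 45.3, 42.9], 0.94)]
dish [([302.9, 176.2, 38.6, 37.3], 0.6)]
bottle [([377.0, 171.3, 35.4, 48.5], 0.82), ([133.6, 292.5, 136.4, 114.6], 0.69)]
[[ 0.963   0.2694  0.    ]
 [ 0.2694 -0.963   0.    ]
 [ 0.     -0.     -1.    ]] 0.9
```

Run:
```python
import cv2
i=cv2.imread("pics/top0.png"); cv2.imwrite("pics/topc.png",cv2.resize(i[220:360,160:380],None,fx=3.6,fy=3.6,interpolation=cv2.INTER_CUBIC))
i=cv2.imread("pics/scene0.png"); cv2.imwrite("pics/scenec.png",cv2.resize(i[150:290,250:470],None,fx=3.6,fy=3.6,interpolation=cv2.INTER_CUBIC))
```

```text
(no output)
```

View pics/top0.png

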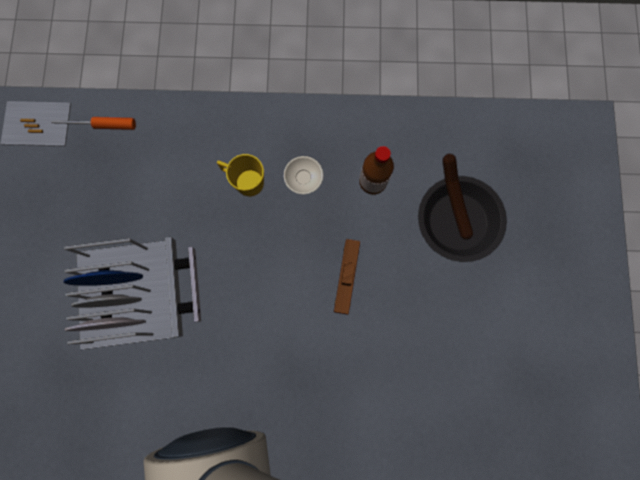

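View pics/topc.png

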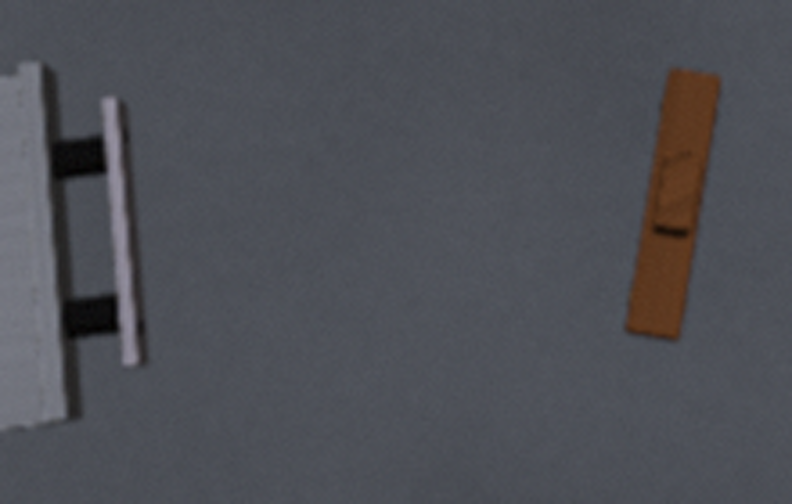

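View pics/scenec.png

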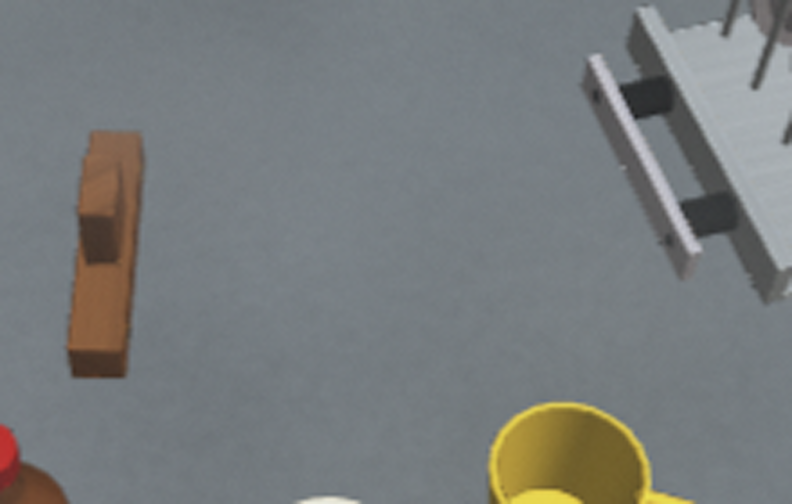

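The top view shows the stop upright, with its bar centred near (346, 277) and its tongue up. The plate is at about (194, 284), facing right. Cup (245, 175), dish (303, 176), bottle (376, 172) and mortar (462, 218) are clear of the path. The scene crop confirms the stop is upright. Next I fit box models to the masks in both cameras.

```bash
cat > fit.py <<'E'
import cv2, numpy as np
from scipy.optimize import minimize
S=4
def box(x0,x1,y0,y1,z0,z1): return np.array([[x,y,z] for x in(x0,x1) for y in(y0,y1) for z in(z0,z1)],float)
STOP=[box(-.075,.075,-.015,.015,0,.03),box(-.02,.02,-.01,.01,.03,.076)]
PLATE=[box(-.075,.075,0,.008,.003,.03)]   # rack frame, +y into the rack
def proj(P,c):
    q=(P-c["pose"][:3,3])@c["pose"][:3,:3]
    return np.stack([c["cx"]+c["fx"]*q[:,0]/-q[:,2], c["cy"]+c["fy"]*q[:,1]/q[:,2]],1)
def place(B,p):
    c,s=np.cos(p[2]),np.sin(p[2]); R=np.array([[c,-s,0],[s,c,0],[0,0,1]])
    return B@R.T+[p[0],p[1],0]
def render(parts,p,c,roi):
    x0,y0,x1,y1=roi; m=np.zeros(((y1-y0)*S,(x1-x0)*S),np.uint8)
    for B in parts:
        u=(proj(place(B,p),c)+.5-[x0,y0])*S-.5
        cv2.fillConvexPoly(m,cv2.convexHull(np.round(u*16).astype(np.int32)),255,shift=4)
    return m
def up(img,roi):
    x0,y0,x1,y1=roi; return cv2.resize(img[y0:y1,x0:x1],None,fx=S,fy=S,interpolation=cv2.INTER_CUBIC)
def fit(parts,p0,views):   # views: (mask, cam, roi)
    def cost(p): 
        t=0
        for m,c,roi in views:
            r=render(parts,p,c,roi)>0; t+=1-(r&m).sum()/max(1,(r|m).sum())
        return t
    sim=np.array([p0]+[np.add(p0,d) for d in([.012,0,0],[0,.012,0],[0,0,.15])])
    for k in(1,.3,.3):
        r=minimize(cost,sim[0],method="Nelder-Mead",options=dict(initial_simplex=sim,xatol=1e-5,fatol=1e-5))
        sim=np.array([r.x]+[r.x+k*np.array(d) for d in([.006,0,0],[0,.006,0],[0,0,.06])])
    return r.x,r.fun
def ray(u,v,z,c):
    d=c["pose"][:3,:3]@np.array([(u-c["cx"])/c["fx"],-(v-c["cy"])/c["fy"],-1]); o=c["pose"][:3,3]
    return o+d*(z-o[2])/d[2]
def biggest(m):
    n,l,s,_=cv2.connectedComponentsWithStats(m.astype(np.uint8)); return l==1+np.argmax(s[1:,4])
def brown(i):
    h=cv2.cvtColor(i,cv2.COLOR_BGR2HSV); return biggest((h[...,1]>90)&((h[...,0]<25)|(h[...,0]>170)))
E
python3 - <<'E'
from bench import ctrl
from fit import *
np.set_printoptions(precision=4,suppress=True)
C={c:ctrl.camera_params(c) for c in("top","scene")}; I={c:cv2.imread(f"pics/{c}0.png") for c in C}
R={"top":(320,225,375,330),"scene":(255,170,305,270)}
p0=ray(346,277,.03,C["top"]); print("stop0",p0)
V={c:(brown(up(I[c],R[c])),C[c],R[c]) for c in C}
for n,v in(("both",list(V.values())),("top",[V["top"]]),("scene",[V["scene"]])):
    print(n,fit(STOP,[p0[0],p0[1],-.1],v))
RP={"top":(186,240,204,328),"scene":(405,155,450,235)}
a=ray(189.5,247,.03,C["top"]);b=ray(197,321,.03,C["top"]); print("plate ends",a,b, np.linalg.norm(a-b))
# rack x axis in world when +y_rack ~ +y world => x_rack ~ +x
yaw=np.arctan2(*(a-b)[[1,0]]); m=(a+b)/2; print("plate0",m,yaw)
def light(i,c):
    g=i.min(2); return g
for c in C:
    g=up(I[c],RP[c]).min(2); print(c,np.percentile(g,[5,25,50,75,95,99]))
out=[]
for c in C:
    g=up(I[c],RP[c]); pr=np.full_like(g,0); cv2.drawContours(g,cv2.findContours(render(PLATE,[m[0],m[1],yaw],C[c],RP[c]),0,2)[0],-1,(0,0,255),1)
    g=cv2.resize(g,None,fx=380/g.shape[1]*1,fy=380/g.shape[1]) if c=="scene" else cv2.resize(g,None,fx=1.6,fy=1.6)
    out.append(g[:590])
H=590; out=[cv2.copyMakeBorder(o,0,H-o.shape[0],0,0,0) for o in out]
cv2.imwrite("pics/plate.png",np.hstack(out)); print(np.hstack(out).shape)
E
```

```text
stop0 [ 0.5362 -0.1626  0.03  ]
both (array([ 0.5392, -0.1647, -0.136 ]), np.float64(0.26283393639519137))
top (array([ 0.5403, -0.1643, -0.1537]), np.float64(0.07520401088058026))
scene (array([ 0.538 , -0.1662, -0.1125]), np.float64(0.16757304329281297))
plate ends [0.5886 0.1554 0.03  ] [0.4412 0.1294 0.03  ] 0.1497180218944054
plate0 [0.5149 0.1424 0.03  ] 0.17455373982224007
top [ 21.  72.  76.  79. 136. 140.]
scene [ 57. 107. 119. 121. 171. 192.]
(590, 495, 3)
```

View pics/plate.png

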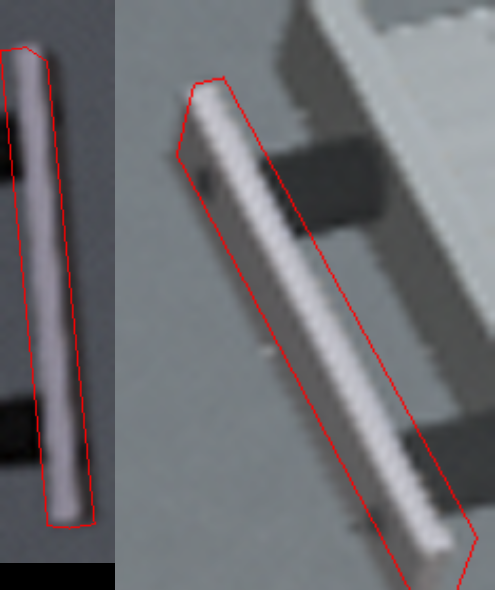

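The red outline of the first plate guess sits a few mm off. The bright strip is the plate's top face, and the dark front face blends into the table. I'll fit only that bright top face, and check the stop overlay as well.

```bash
cat >> fit.py <<'E'
PTOP=[box(-.075,.075,0,.008,.0299,.03)]
def bright(img,c,name,roi,p0):
    g=up(img,roi).min(2); near=cv2.dilate(render(PTOP,p0,c,roi),np.ones((17,17)))>0
    return biggest((g>dict(top=106,scene=146)[name])&near)
E
python3 - <<'E'
from bench import ctrl
from fit import *
np.set_printoptions(precision=4,suppress=True)
C={c:ctrl.camera_params(c) for c in("top","scene")}; I={c:cv2.imread(f"pics/{c}0.png") for c in C}
R={"top":(320,225,375,330),"scene":(255,170,305,270)}; RP={"top":(180,236,210,332),"scene":(405,155,450,235)}
p=[.5149,.140,.1745]
for k in range(2):
    V={c:(bright(I[c],C[c],c,RP[c],p),C[c],RP[c]) for c in C}
    for n,v in(("top",[V["top"]]),("scene",[V["scene"]]),("both",list(V.values()))):
        r=fit(PTOP,p,v); print(n,*r)
    p=r[0]
W={c:(brown(up(I[c],R[c])),C[c],R[c]) for c in C}
out=[]
for parts,VV,pp in((STOP,W,[.5395,-.165,-.14]),(PTOP,V,p)):
  for c in C:
    m,_,roi=VV[c]; g=up(I[c],roi)
    cv2.drawContours(g,cv2.findContours(m.astype(np.uint8),0,2)[0],-1,(0,255,0),1)
    cv2.drawContours(g,cv2.findContours(render(parts,pp,C[c],roi),0,2)[0],-1,(0,0,255),1)
    out.append(cv2.copyMakeBorder(g,0,440-g.shape[0],0,0,0))
cv2.imwrite("pics/fit.png",np.hstack(out)); print(np.hstack(out).shape)
E
```

```text
top [0.516  0.1395 0.1553] 0.18059088241048715
scene [0.5165 0.1383 0.154 ] 0.11823175516609996
both [0.5162 0.1386 0.1577] 0.37523474273047086
top [0.5162 0.1396 0.1532] 0.1781789638932496
scene [0.5166 0.1382 0.1537] 0.11797018048652885
both [0.5162 0.1386 0.1573] 0.37431947578085367
(440, 720, 3)
```

View pics/fit.png

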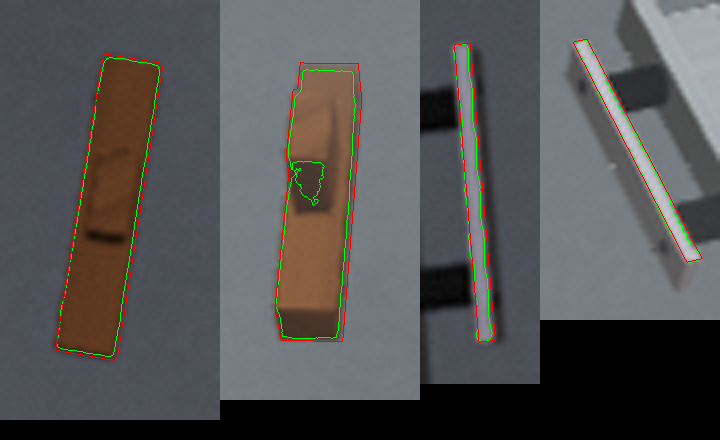

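The plate fits agree between cameras: front centre at about (0.516, 0.139), yaw 0.154. The stop is at about (0.5395, -0.165), yaw -0.15. I'll grasp the tongue across its thickness, which also squares the stop to the fingers.

```bash
cat > tool.py <<'E'
import numpy as np
def down(yaw):   # tool y along -(object y), pointing down
    y=np.array([np.sin(yaw),-np.cos(yaw),0]); z=np.array([0,0,-1.]); return np.stack([np.cross(y,z),y,z],1)
E
python3 - <<'E'
from bench import ctrl
from tool import *
np.set_printoptions(precision=4,suppress=True)
O=down(-.15); P=np.array([.5395,-.1647,.054])
print(ctrl.ik(P+[0,0,.12],O), ctrl.ik([.516,.124,.054],down(.154)))
ctrl.goto(P+[0,0,.12],O)
print(ctrl.move_l(P+[0,0,.03],.12,contact_N=6), ctrl.move_l(P,.05,contact_N=5), ctrl.read_tool_pos())
ctrl.command_gripper(0.0)
print("grip",ctrl.read_grip_width()*91,ctrl.read_grasp_force(),ctrl.read_contact_force())
ctrl.move_l(P+[0,0,.06],.1); ctrl.sleep(.3)
print("grip",ctrl.read_grip_width()*91,ctrl.read_grasp_force(),ctrl.read_contact_force(),ctrl.read_t())
E
```

```text
[-23.0416  27.1511  89.9304  -0.      62.9185  75.5527] [  7.0642  35.0803 100.5801  -0.      44.3396  88.2407]
False False [ 0.5396 -0.1647  0.054 ]
grip 19.92933441266787 29.999519884586334 [-0.4838  0.252  -1.6479]
grip 19.873106783150916 29.99947875738144 [-0.0543 -0.1471 -1.6474] 6.7583
```

Run:
```python
from bench import ctrl
from tool import *
from fit import *
np.set_printoptions(precision=4,suppress=True)
yaw=.154; X=np.array([np.cos(yaw),np.sin(yaw),0]); Y=np.array([-np.sin(yaw),np.cos(yaw),0]); F=np.array([.5163,.139,0])
O=down(yaw)
ctrl.move_l(F-.060*Y+[0,0,.114],.2,ori=O)
ctrl.move_l(F-.050*Y+[0,0,.058],.12,contact_N=5); ctrl.sleep(.3)
print(ctrl.read_tool_pos(),ctrl.read_contact_force(),ctrl.read_t())
o=[]
for c in("top","scene"):
    i=ctrl.read_camera(c); cv2.imwrite(f"pics/{c}1.png",i); cam=ctrl.camera_params(c)
    p=ctrl.read_tool_pos(); 
    u=proj(place(box(-.075,.075,-.015,.015,.004,.034),[p[0],p[1],yaw]),cam); v=proj(place(PTOP[0],[F[0],F[1],yaw]),cam)
    print(c,u.round(1).tolist()); a=np.vstack([u,v]).min(0).astype(int)-10; 
    g=i[a[1]:a[1]+100,a[0]:a[0]+100]; g=cv2.resize(g,None,fx=4,fy=4,interpolation=cv2.INTER_CUBIC)
    for w in(u,v):
        h=cv2.convexHull(np.round(((w+.5-a)*4-.5)*16).astype(np.int32)); cv2.polylines(g,[h],True,(0,255,0),1,shift=4)
    o.append(g)
cv2.imwrite("pics/hov.png",np.hstack(o))
```

```text
[0.5243 0.0895 0.0585] [ 0.3921  0.042  -1.9608] 9.0583
top [[233.1, 316.6], [230.5, 316.1], [218.4, 318.5], [215.3, 318.0], [226.3, 244.4], [223.6, 241.7], [212.0, 246.2], [208.8, 243.6]]
scene [[383.0, 179.3], [384.5, 170.0], [396.1, 176.5], [397.9, 167.1], [408.3, 234.9], [410.7, 226.2], [422.4, 231.5], [425.1, 222.8]]
```

View pics/hov.png

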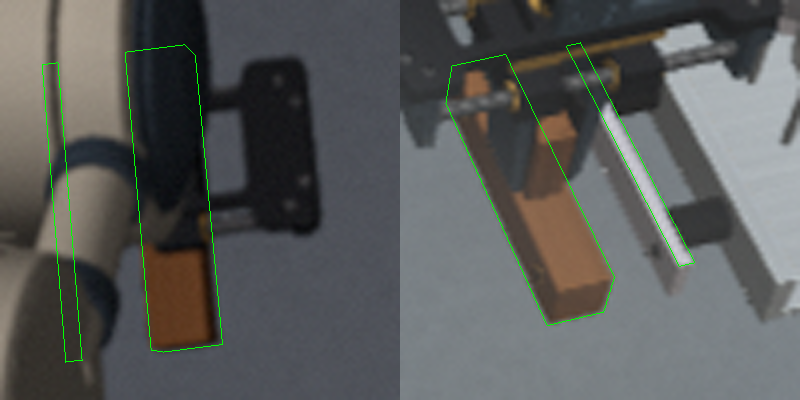

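The hover picture shows the stop square in the fingers. The projected outline matches its end in both cameras, at (185, 345) and (580, 315) in the crop, and the plate outline also fits. Now I lower it to the ledge and press with force feedback.

Run:
```python
from bench import ctrl
from tool import *
np.set_printoptions(precision=4,suppress=True)
yaw=.154; X=np.array([np.cos(yaw),np.sin(yaw),0]); Y=np.array([-np.sin(yaw),np.cos(yaw),0]); F=np.array([.5163,.139,0])
f=lambda n=5: np.mean([ctrl.read_contact_force() for _ in range(n) if ctrl.sleep(.03) is None],0)
p=F-.030*Y
print(ctrl.move_l(p+[0,0,.060],.1), ctrl.move_l(p+[0,0,.050],.012,contact_N=3))
z=ctrl.read_tool_pos()[2]; print("ledge z",z, f())
z+=.0015; ctrl.move_l(p+[0,0,z],.02); ctrl.sleep(.3); b=f(); print("base",b)
hit=ctrl.move_l(F-.003*Y+[0,0,z],.02,contact_N=5); 
t=(ctrl.read_tool_pos()-F)@Y; print(hit,"y",t)
for k in range(8):
    ctrl.sleep(.2); n=-(f()-b)@Y; t=(ctrl.read_tool_pos()-F)@Y; print("y %.4f N %.2f"%(t,n))
    if abs(n-10)<.6: break
    t+=np.clip((10-n)*.0008,-.003,.003); ctrl.move_l(F+t*Y+[0,0,z],.01)
q=f()-b; print(q@X,q@Y,q[2],ctrl.read_tool_pos(),ctrl.read_grip_width()*91,ctrl.read_grasp_force(),ctrl.read_t())
```

```text
False True
ledge z 0.05371113337380513 nan
base nan
True y -0.01020228720377108
  return _methods._mean(a, axis=axis, dtype=dtype,
  ret = ret.dtype.type(ret / rcount)
Traceback (most recent call last):
ValueError: matmul: Input operand 0 does not have enough dimensions (has 0, gufunc core with signature (n?,k),(k,m?)->(n?,m?) requires 1)
```

Run:
```python
from bench import ctrl
from tool import *
np.set_printoptions(precision=4,suppress=True)
yaw=.154; X=np.array([np.cos(yaw),np.sin(yaw),0]); Y=np.array([-np.sin(yaw),np.cos(yaw),0]); F=np.array([.5163,.139,0])
def f():
    r=[]
    for _ in range(6): ctrl.sleep(.03); r.append(ctrl.read_contact_force())
    return np.mean(r,0)
b=np.array([.1,0,-1.7]); z=.0552
for k in range(8):
    n=-(f()-b)@Y; t=(ctrl.read_tool_pos()-F)@Y; print("y %.4f N %.2f"%(t,n))
    if abs(n-10)<.6: break
    t+=np.clip((10-n)*.0008,-.003,.003); ctrl.move_l(F+t*Y+[0,0,z],.01); ctrl.sleep(.2)
q=f()-b; print(q@X,q@Y,q[2],ctrl.read_tool_pos(),ctrl.read_grip_width()*91,ctrl.read_grasp_force(),ctrl.read_t())
import cv2
i=ctrl.read_camera("scene"); cv2.imwrite("pics/press.png",cv2.resize(i[100:250,360:560],None,fx=4,fy=4,interpolation=cv2.INTER_CUBIC))
```

```text
y -0.0106 N 5.04
y -0.0081 N 7.53
y -0.0067 N 8.99
y -0.0066 N 9.03
y -0.0064 N 9.06
y -0.0063 N 8.92
y -0.0061 N 9.77
0.34515957703247074 -9.647376246396488 -2.2796472502043184 [0.5172 0.1329 0.055 ] 20.044032250485706 29.99998837709427 16.8
```

View pics/press.png

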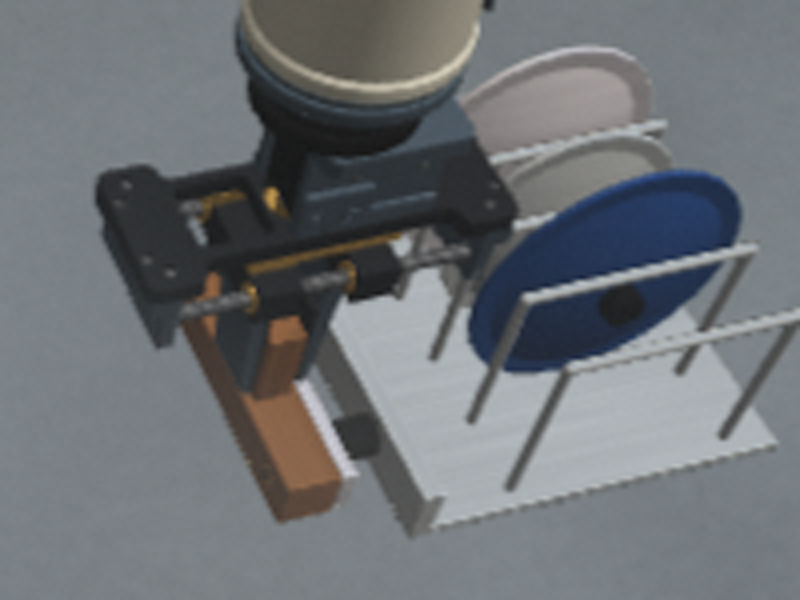

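The press picture shows the stop flush on the plate with ends level (stop corner about (342, 480), plate corner about (350, 475)), and the gripper body just clear of the lids. Travel and force agree at roughly 9–10 N for 9 mm. I'll hold this and hand it in.

Run:
```python
from bench import ctrl
import numpy as np
Y=np.array([-np.sin(.154),np.cos(.154),0])
for _ in range(8): ctrl.sleep(.5); print(round(-ctrl.read_contact_force()@Y,2),end=" ")
print(ctrl.read_tool_pos(),ctrl.read_grasp_force(),ctrl.read_t())
print(ctrl.sign_off())
```

```text
9.46 9.19 9.47 9.79 9.62 9.21 9.22 9.72 [0.51719968 0.1329229  0.05501326] 29.99992847442627 20.85
the job is handed in; nothing more can be done
None
```

I handed the job in with the stop flush and level on the plate, still gripped and pressed at 9.2 to 9.8 N by the wrist reading; I had held that for 4 s first, and the handover came 20.9 s in.

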